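# Clear the thermal-analysis bench after a run

## Robot

A 6-joint arm with a two-finger parallel gripper is mounted at the origin on the work surface. World frame = base frame: x ahead of the robot, y to its left, z up, the work surface at z = 0. Lengths are in m, angles in rad, forces in N, time in s.
With the tool pointing down it reaches from about 0.3 to 0.775 m from the base axis. Payload 14.6 kg.
Tool frame: the origin (TCP) lies at the centre of the arm's flange, where the gripper is bolted on; the fingertips stand 199 mm ahead of it and the grasp point (between the pads) lies 180 mm ahead of it; z points along the fingers, y is the line along which they close (so a half turn about z gives the same grasp; the last joint's range is limited). The gripper opens to 94 mm and grips with 3 to 60 N. Pads are 16 mm wide; open, the fingers measure 119 mm over their backs; the gripper's body (75 mm by 177 mm) begins 78 mm behind the grasp point.
Start: joints at [-1.371, 0.3, 1.521, -0, 1.321, -0.067], TCP at [0.145, -0.531, 0.405] pointing down, gripper open.
Joint ranges: [-3.03, 3.03], [-0.79, 2.21], [0.23, 2.52], [-1.04, 4.18], [0, 3.07], [-2.55, 2.55]. Speed limits (rad/s): [2.22, 2.22, 2.57, 3.14, 3.14, 3.14].

## Interface

Orientations are given as [roll, pitch, yaw] about the fixed x, y, z axes, in that order (R = Rz(yaw) Ry(pitch) Rx(roll)).
In Python, from station import ctrl gives the robot as it stands. The module is installed in compiled form; this text tells all that it offers.
- The arm moves only by the tool servo_tool, never from a script. Its argument "motion" is a list of rows, each a list of 5 numbers: the closure, from 0 (fully open) to 1 (shut), then the shift along the world's x, y, z in cm, then the turn about the world's z in degrees. A call has 1 to 20 rows; each row is the pose to reach, as a shift and turn from the pose commanded when the call began; what a row does not reach only later rows make up. A row lasts 1/8 s, in which the tool goes at most 62.5 mm and 10.7 degrees, less where a joint would pass 70% of its speed; a pose out of reach is approached as far as the arm can. A call with a gripper value outside its range is refused whole. The fingers move at their own pace and stop on an object; "squeeze" is the grip in N (left out, the last holds). Time passes only in rows, so rows that repeat a pose let the fingers close. It gives the time, the measured TCP pose, the force, the opening and the grip force at its end, in the units of the state.
- ctrl.get_obs(): the state, without advancing time (a new reading comes with each control period).
- ctrl.camera(name): name is "scene" or "side" or "wrist"; returns a dict with "image" (480x640x3 uint8, red, green, blue), "fx", "fy", "cx", "cy" (pixels), "camera_from_world" (4x4, takes a point from world to camera coordinates); the wrist camera has in their place "hand_eye" (4x4, takes a point from camera to tool coordinates, whose origin is the TCP and whose axes are the flange's). Camera axes: x right, y up, looking along -z (the intrinsics and any distortion apply to the point x, -y, -z); pixel columns grow to the right and rows downward; lengths in m; the calibration is good to about 2 mm. A picture is of the moment at which its call begins: read the wrist's pose just before it. There is no depth.
- ctrl.hand_in(): hands the job in; it is judged then, once.
The state is a dict: "time_s": time; "qpos": joint angles; "joint_vel": joint speeds; "tau": joint torques, N m; "ee_pos": TCP position; "eef_rot": TCP orientation; "force": force on the tool from outside, world axes, zero at the start; "moment": the same for the moment, N m; "grip_width": finger opening in m; "grip_force": force on a finger pad.
Only numpy, scipy, OpenCV 4.12 (cv2) and the standard library are available. Lean on these libraries where they do the work, as an engineer would, in place of code of your own. Each camera call takes 0.05 s, during which the arm holds its last target. There are 200 camera calls.

## Task

The run is over: put the things left on the bench back where they belong. Stand both amber sample vials upright in the blue tray and both crucibles (white and black) mouth up in the steel tray, and push the red dust cap squarely down onto the tapered steel spigot of the green gas block until it sits firm. Do not knock or shift the brass weight and the little grey jar.

Things in the scene. Friction and masses are not known exactly. Their poses are not given: they have to be found in the camera images.
- vial_white: loose amber glass sample vial with a pale band and a white screw cap, standing upright; 28 mm diameter, 62 mm tall in all (the cap is the top 16 mm, 25 mm diameter); 30 to 60 g. Origin: centre of its underside, z up its axis
- vial_green: loose amber glass sample vial with a pale band and a green screw cap, standing upright; 28 mm diameter, 62 mm tall in all (the cap is the top 16 mm, 25 mm diameter); 30 to 60 g. Origin: centre of its underside, z up its axis
- crucible_white: loose open crucible, glazed white porcelain, standing mouth up; 42 mm outside diameter (38 mm at the foot), 50 mm tall, wall 3.5 mm; 50 to 100 g. Origin: centre of its underside, z up its axis (towards the mouth)
- crucible_black: loose open crucible, black graphite, standing mouth up; 42 mm outside diameter (38 mm at the foot), 50 mm tall, wall 3.5 mm; 50 to 100 g. Origin: centre of its underside, z up its axis (towards the mouth)
- cap: loose red plastic dust cap, standing mouth down; 60 mm tall. The upper 24 mm is a round grip of 26 mm diameter with a thin black ring around it; below it a skirt widens from 16 mm to 34 mm diameter at the mouth. The bore is tapered: 26 mm wide at the mouth, 17 mm at 8 mm depth, narrowing to about 9 mm at 32 mm. 20 to 45 g. Origin: centre of the mouth (its underside), z up its axis
- vial_tray: fixed open tray, blue plastic, for the vials, 104 x 178 mm outside, walls 4 mm thick and 16 mm high (from the table), inner floor 96 x 170 mm at 4 mm above the table. Origin: centre of its underside; x along its short side, y along its long side, z up. Empty at the start; it stands at a different place and a slightly turned yaw (within 0.25 rad) each time
- crucible_tray: fixed open tray, bare steel, for the crucibles, 104 x 178 mm outside, walls 4 mm thick and 16 mm high (from the table), inner floor 96 x 170 mm at 4 mm above the table. Origin: centre of its underside; x along its short side, y along its long side, z up. Empty at the start; it stands at a different place and a slightly turned yaw (within 0.25 rad) each time
- spigot (a point): foot of the tapered steel spigot, in the middle of the top face of a fixed green block (84 x 130 mm, 35 mm high; point 35 mm above the table). The spigot stands upright, 36 mm tall, 21 mm diameter at the foot, 11 mm at 30 mm height and 6 mm at the rounded tip. Fully seated, the cap's mouth (its origin) is about 5 mm above this point; the cap centres itself if brought down within about 7 mm of the axis. z up; the block is placed afresh and slightly turned each time
- weight: brass balance weight with a small head, 30 mm diameter, 42 mm tall, 200 g, standing loose among the things; to be left alone. Origin: centre of its underside
- grey_jar: little closed grey plastic jar, 35 mm diameter, 38 mm tall, standing loose among the things; to be left alone. Origin: centre of its underside
Things that resemble listed ones, but are neither listed nor needed, are in the scene too. Leave any pink look-alike of the vial_green alone.

How it is judged:
By the outcome, as a careful person would: the job done as asked, in the order asked, and still so for the second after the job is handed in, with the robot touching nothing.
It also fails if it takes over 128 s, if anything falls off the work surface, if the arm or the gripper's body presses on something with over 40 N, if the wrist force passes 120 N, or if a joint passes its speed limit or range.

## Working session

There is one attempt and no reset: what is moved stays moved. The work goes in short steps, Python scripts to look and compute and a tool call to move; the robot and the scene stay as the last step left them, time stands still between calls to the robot, and variables do not carry over. Pictures are saved under pics/ and viewed, at most 14 in all, crops included, and the job is handed in when it is done.

Besides the shell and the picture viewer there is one more tool, called after ">>>" by a JSON object that holds its "fn" and its "kwargs". servo_tool: Moves the arm, as the interface text tells. Its arguments: {"type":"object","properties":{"motion":{"type":"array","items":{"type":"array","items":{"type":"number"}}},"squeeze":{"type":"number"}},"required":["motion"]}

```bash
mkdir -p pics; cat > h.py <<'E'
import numpy as np, cv2
from station import ctrl
from scipy.spatial.transform import Rotation as R
def snap(n, name):
    o=ctrl.get_obs(); c=ctrl.camera(n); cv2.imwrite(f'pics/{name}.png', c['image'][:,:,::-1])
    if n=='wrist':
        T=np.eye(4); T[:3,:3]=R.from_euler('xyz',o['eef_rot']).as_matrix(); T[:3,3]=o['ee_pos']
        W=T@c['hand_eye']
    else: W=np.linalg.inv(c['camera_from_world'])
    K=[c['fx'],c['fy'],c['cx'],c['cy']]
    np.savez(f'pics/{name}.npz',W=W,K=K)
    return c
def px(name,u,v,z):
    d=np.load(f'pics/{name}.npz'); W=d['W']; fx,fy,cx,cy=d['K']
    r=W[:3,:3]@np.array([(u-cx)/fx,-(v-cy)/fy,-1]); p=W[:3,3]
    return p+r*(z-p[2])/r[2]
E
python3 - <<'E'
from h import *
for n in ['scene','side','wrist']:
    c=snap(n,n+'0'); print({k:v for k,v in c.items() if k!='image'})
o=ctrl.get_obs(); print(o)
E
```

```text
{'fx': 472.9048682391405, 'fy': 472.9048682391405, 'cx': 316.4675921832308, 'cy': 233.98947239668635, 'camera_from_world': array([[-4.82650777e-01,  8.75812721e-01,  5.53028267e-04,
         2.63814190e-01],
       [-6.62361373e-01, -3.65433057e-01,  6.54015361e-01,
         3.47244975e-01],
       [ 5.72997068e-01,  3.15294718e-01,  7.56481065e-01,
        -1.31674808e+00],
       [ 0.00000000e+00,  0.00000000e+00,  0.00000000e+00,
         1.00000000e+00]])}
{'fx': 602.8859704203555, 'fy': 602.8859704203555, 'cx': 327.64676883208864, 'cy': 234.8416780172228, 'camera_from_world': array([[-0.73436958, -0.67866231, -0.01089866,  0.39930413],
       [ 0.36416264, -0.40750322,  0.8374525 , -0.24047984],
       [-0.57278869,  0.61103076,  0.54640143, -0.72164923],
       [ 0.        ,  0.        ,  0.        ,  1.        ]])}
{'fx': 383.31908895467757, 'fy': 383.31908895467757, 'cx': 327.5828467427193, 'cy': 244.2950339054465, 'hand_eye': array([[ 4.36814426e-04,  9.72899358e-01,  2.31228563e-01,
         6.67427715e-02],
       [ 9.99999396e-01, -6.58108881e-04,  8.79906634e-04,
       
[... 171 characters left out ...]
 1.00000000e+00]])}
{'time_s': 0.15, 'qpos': array([-1.37059780e+00,  3.00368304e-01,  1.52143056e+00, -1.84097604e-05,
        1.32071250e+00, -6.65778710e-02]), 'joint_vel': array([ 0.00031961, -0.00116912, -0.00184949,  0.0006874 ,  0.00033737,
        0.00121375]), 'tau': array([ 1.46053189e-03, -5.31954753e+01, -3.52821493e+01,  7.08316430e-02,
        2.35665013e-02, -4.18353864e-05]), 'ee_pos': array([ 0.14499666, -0.53052332,  0.40420631]), 'eef_rot': array([-3.14067479e+00, -4.33271913e-05,  2.66780944e-01]), 'force': array([0.61883274, 0.5802769 , 0.28128222]), 'moment': array([ 4.36585937e-02, -4.63899041e-02,  6.08303397e-05]), 'grip_force': 0.0, 'grip_width': 0.0938847438702203}
```

View pics/scene0.png

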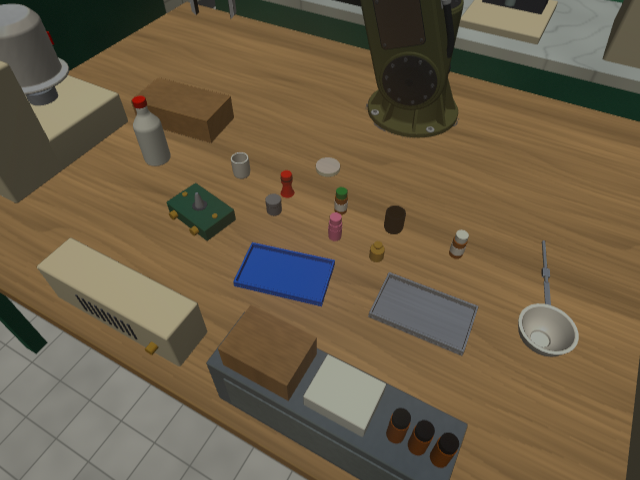

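View pics/side0.png

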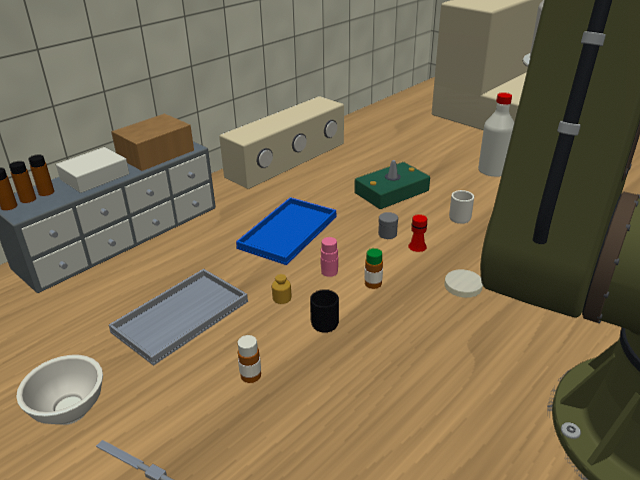

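The scene and side views show every item: in scene, white vial (462,235), green vial (342,191), pink look-alike (336,217), white crucible (240,158), black crucible (396,211), cap (287,174), weight (377,246), jar (274,199), spigot tip (198,190), blue tray (285,273) and steel tray (424,312). Next I'll triangulate across both views.

```bash
python3 - <<'E'
from h import *
pts={'vw':((462,235),(248,341),.062),'vg':((342,191),(374,254),.062),'pink':((336,217),(329,243),.062),'cw':((240,158),(461,196),.05),'cb':((396,211),(325,297),.05),
'cap':((287,174),(419,219),.06),'wt':((377,246),(281,280),.042),'jar':((274,199),(388,217),.038),'spig':((198,190),(393,163),.071)}
for k,(a,b,z) in pts.items():
    p=px('scene0',*a,z); q=px('side0',*b,z); print(k,p.round(3)[:2],q.round(3)[:2],'r',np.hypot(*p[:2]).round(3))
for n,s,sd in (('blue',[(252,245),(334,260),(319,302),(235,279)],[(290,199),(336,213),(284,263),(237,244)]),('steel',[(392,277),(476,310),(461,348),(371,313)],[(206,271),(247,297),(153,361),(110,325)])):
  for nm,l in (('scene0',s),('side0',sd)):
    P=np.array([px(nm,*a,.016)[:2] for a in l]); 
    r=cv2.minAreaRect(P.astype(np.float32)*1000); print(n,nm,P.mean(0).round(3),r[1],r[2])
    print(P.round(3).tolist())
for n,q in(('block',[(167,204),(196,186),(235,208),(205,232)]),): print([px('scene0',*a,.035)[:2].round(3).tolist() for a in q])
for n,q in (('drawerfront',[(208,350),(467,432)]),('psu',[(68,242),(205,313),(185,360)]),('bottle',[(140,101)])): print(n,[px('scene0',*a,.10)[:2].round(3).tolist() for a in q])
E
```

```text
vw [0.44  0.269] [0.438 0.265] r 0.516
vg [0.443 0.006] [0.441 0.004] r 0.443
pink [0.517 0.029] [0.514 0.028] r 0.518
cw [ 0.448 -0.258] [ 0.45  -0.261] r 0.517
cb [0.431 0.127] [0.436 0.122] r 0.449
cap [ 0.452 -0.127] [ 0.451 -0.13 ] r 0.47
wt [0.531 0.129] [0.52 0.13] r 0.546
jar [ 0.515 -0.123] [ 0.516 -0.129] r 0.529
spig [ 0.597 -0.259] [ 0.601 -0.252] r 0.651
blue scene0 [ 0.656 -0.012] (103.7908706665039, 172.22755432128906) 11.779967308044434
[[0.632, -0.105], [0.585, 0.061], [0.687, 0.083], [0.719, -0.086]]
blue side0 [ 0.648 -0.008] (104.50553894042969, 186.20553588867188) 13.768692016601562
[[0.722, -0.084], [0.619, -0.105], [0.576, 0.072], [0.677, 0.087]]
steel scene0 [0.61  0.262] (93.67730712890625, 170.62896728515625) 1.9960170984268188
[[0.568, 0.18], [0.562, 0.345], [0.65, 0.344], [0.661, 0.178]]
steel side0 [0.601 0.259] (108.6935806274414, 175.25282287597656) 0.533223032951355
[[0.654, 0.172], [0.554, 0.171], [0.544, 0.346], [0.653, 0.347]]
[[0.637, -0.32], [0.562, -0.301], [0.576, -0.184], [0.662, -0.198]]
drawerfront [[0.893, -0.0], [0.82, 0.387]]
psu [[0.843, -0.359], [0.843, -0.045], [0.923, -0.021]]
bottle [[0.436, -0.559]]
```

View pics/wrist0.png

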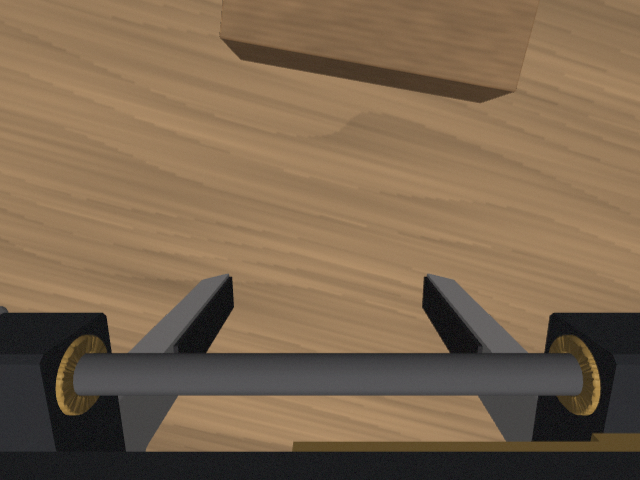

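Both views agree to within 5 mm, the tray sizes match the given ones, and the wrist view shows only the bench and a box edge. I'll start with the green vial and hover above it.

>>> {"fn": "servo_tool", "kwargs": {"motion": [[0,29.7,53.6,0,-15.3],[0,29.7,53.6,0,-15.3],[0,29.7,53.6,0,-15.3],[0,29.7,53.6,0,-15.3],[0,29.7,53.6,0,-15.3],[0,29.7,53.6,0,-15.3],[0,29.7,53.6,0,-15.3],[0,29.7,53.6,0,-15.3],[0,29.7,53.6,0,-15.3],[0,29.7,53.6,0,-15.3],[0,29.7,53.6,0,-15.3],[0,29.7,53.6,0,-15.3],[0,29.7,53.6,0,-15.3],[0,29.7,53.6,0,-15.3],[0,29.7,53.6,0,-15.3],[0,29.7,53.6,0,-15.3]], "squeeze": 15}}

```text
time_s: 2.15
ee_pos: [0.442, 0.0052, 0.4047]
eef_rot: [3.142, -0.0, -0.001]
force: [0.1, 0.6, -0.5]
grip_width: 0.0938
grip_force: 0.0
```

```bash
python3 - <<'E'
from h import *
snap('wrist','w1'); print(ctrl.get_obs()['ee_pos'])
E
```

```text
[0.44195675 0.00534    0.40465452]
```

View pics/w1.png

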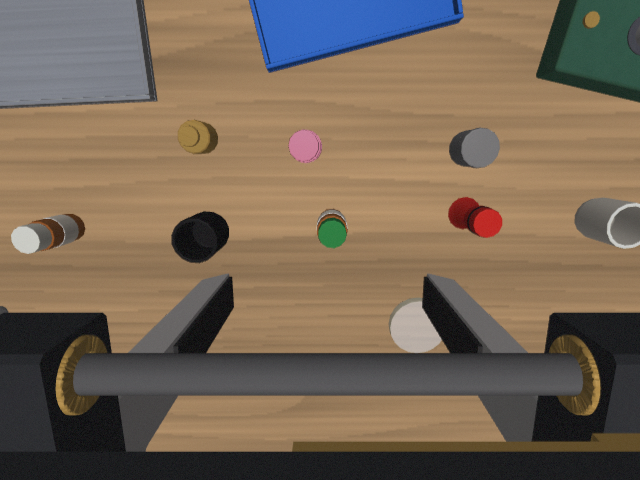

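The wrist view shows the green vial top at (332,234), white vial top at (26,240), black crucible mouth at (200,237), cap top at (485,222), blue tray corners at (271,71) and (462,18), and a steel tray corner at (155,101).

```bash
python3 - <<'E'
from h import *
for n,u,v,z in [('vg',332,234,.062),('vw',26,240,.062),('cb',200,238,.05),('cap',485,222,.06),('pink',305,146,.062),('jar',482,147,.038),('wt',189,137,.042),('cw',630,224,.05),('b1',271,71,.016),('b1foot',271,71,0),('b2',463,16,.016),('s1',155,100,.016)]: print(n,px('w1',u,v,z).round(4)[:2])
E
```

```text
vg [0.4404 0.0029]
vw [0.4351 0.2684]
cb [0.4343 0.1213]
cap [ 0.4506 -0.129 ]
pink [0.5141 0.0252]
jar [ 0.5136 -0.1292]
wt [0.522  0.1267]
cw [ 0.447  -0.2622]
b1 [0.58   0.0575]
b1foot [0.5831 0.0597]
b2 [ 0.6243 -0.111 ]
s1 [0.5555 0.164 ]
```

>>> {"fn": "servo_tool", "kwargs": {"motion": [[0,-0.1,-0.2,-6,0],[0,-0.1,-0.2,-12,0],[0,-0.1,-0.2,-16,0],[0,-0.1,-0.2,-19,0],[0,-0.1,-0.2,-19,0],[0,-0.1,-0.2,-19,0],[1,-0.1,-0.2,-19,0],[1,-0.1,-0.2,-19,0],[1,-0.1,-0.2,-19,0],[1,-0.1,-0.2,-19,0],[1,-0.1,-0.2,-19,0],[1,-0.1,-0.2,-19,0]], "squeeze": 15}}

```text
time_s: 3.7
ee_pos: [0.441, 0.0034, 0.2146]
eef_rot: [3.142, 0.0, -0.0]
force: [-0.4, 0.6, -0.9]
grip_width: 0.0374
grip_force: 0.0
```

>>> {"fn": "servo_tool", "kwargs": {"motion": [[1,0,0,0,0],[1,0,0,0,0],[1,0,0,0,0],[1,0,0,5,0],[1,0,0,10,0],[1,5,-1.2,10,0],[1,10,-2.5,10,0],[1,15,-3.8,10,0],[1,19,-4.8,10,0],[1,22.1,-5.5,10,0],[1,22.1,-5.5,10,0]]}}

```text
time_s: 5.08
ee_pos: [0.6629, -0.0519, 0.3135]
eef_rot: [-3.141, 0.001, -0.001]
force: [-0.1, -0.4, -0.3]
grip_width: 0.0274
grip_force: 15.0
```

```bash
python3 - <<'E'
from h import *
snap('wrist','w2')
E
```

```text
(no output)
```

View pics/w2.png

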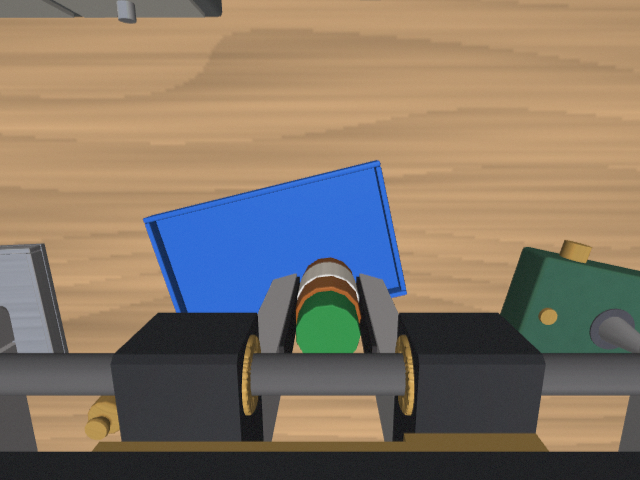

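The vial is held upright over the blue tray. Its far corners are at (146,218) and (379,162), near-right corner at (405,292), and the steel tray's far-right corner is at (43,244).

```bash
python3 - <<'E'
from h import *
P=[px('w2',*a,.016)[:2] for a in [(146,218),(379,162),(405,292),(43,244)]]; print(np.round(P,4)); print('centre', ((P[0]+P[2])/2).round(4), np.linalg.norm(P[0]-P[1]),np.linalg.norm(P[2]-P[1]))
E
```

```text
[[ 0.6825  0.0832]
 [ 0.7228 -0.0871]
 [ 0.6248 -0.1101]
 [ 0.6629  0.1626]]
centre [ 0.6537 -0.0134] 0.17500004603206828 0.10067355080459618
```

>>> {"fn": "servo_tool", "kwargs": {"motion": [[1,0,0,-5,0],[1,0,0,-8,0],[1,0,0,-9.4,0],[1,0,0,-9.4,0],[1,0,0,-9.4,0]]}}

```text
time_s: 5.75
ee_pos: [0.6622, -0.0515, 0.2223]
eef_rot: [3.141, -0.002, -0.0]
force: [-0.7, 0.5, 0.0]
grip_width: 0.0279
grip_force: 15.0
```

>>> {"fn": "servo_tool", "kwargs": {"motion": [[1,0,0,-0.2,0],[1,0,0,-0.2,0],[0.4,0,0,-0.2,0],[0.4,0,0,-0.2,0],[0.4,0,0,-0.2,0],[0.4,0,0,-0.2,0],[0.4,0,0,-0.2,0],[0.4,0,0,5,0],[0.4,0,0,10,0],[0,0,0,13,0]]}}

```text
time_s: 7.0
ee_pos: [0.6619, -0.0515, 0.3536]
eef_rot: [3.141, -0.003, -0.0]
force: [-0.4, 0.2, 0.2]
grip_width: 0.0635
grip_force: 0.0
```

>>> {"fn": "servo_tool", "kwargs": {"motion": [[0,-22.6,32,0,0],[0,-22.6,32,0,0],[0,-22.6,32,0,0],[0,-22.6,32,0,0],[0,-22.6,32,0,0],[0,-22.6,32,0,0],[0,-22.6,32,0,0],[0,-22.6,32,0,0],[0,-22.6,32,0,0],[0,-22.6,32,0,0]]}}

```text
time_s: 8.25
ee_pos: [0.4368, 0.2675, 0.3505]
eef_rot: [3.141, 0.0, -0.002]
force: [0.5, -0.3, 0.2]
grip_width: 0.0942
grip_force: 0.0
```

```bash
python3 - <<'E'
from h import *
snap('wrist','w3'); snap('scene','s3')
a=cv2.imread('pics/w3.png');b=cv2.imread('pics/s3.png')
cv2.imwrite('pics/m3.png',np.hstack([cv2.resize(a,(400,300)),b[140:440,200:600]]))
E
```

```text
(no output)
```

View pics/m3.png

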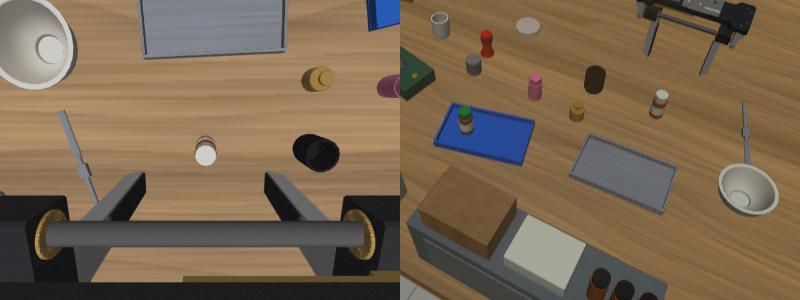

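The green vial stands in the blue tray. The white vial's cap is at about (328,250) full-res, the spatula end at (157,320), and the steel tray's near corners at (229,93) and (459,80).

```bash
python3 - <<'E'
from h import *
for n,u,v,z in [('vw',328,250,.062),('spat',157,325,0.005),('cb',504,245,.05),('s1',229,93,.016),('s2',459,80,.016)]: print(n,px('w3',u,v,z).round(4)[:2])
E
```

```text
vw [0.4347 0.2686]
spat [0.349  0.4266]
cb [0.4353 0.1355]
s1 [0.5486 0.3451]
s2 [0.5577 0.1677]
```

>>> {"fn": "servo_tool", "kwargs": {"motion": [[0,-0.2,0.1,-6,0],[0,-0.2,0.1,-10,0],[0,-0.2,0.1,-13.6,0],[0,-0.2,0.1,-13.6,0],[1,-0.2,0.1,-13.6,0],[1,-0.2,0.1,-13.6,0],[1,-0.2,0.1,-13.6,0],[1,-0.2,0.1,-13.6,0],[1,-0.2,0.1,-13.6,0],[1,-0.2,0.1,-13.6,0],[1,-0.2,0.1,-13.6,0],[1,-0.2,0.1,-13.6,0],[1,-0.2,0.1,-13.6,0],[1,-0.2,0.1,-13.6,0],[1,-0.2,0.1,-8,0],[1,-0.2,0.1,-3,0]]}}

```text
time_s: 10.35
ee_pos: [0.4339, 0.2694, 0.322]
eef_rot: [3.141, 0.0, -0.0]
force: [1.0, 0.6, -0.2]
grip_width: 0.0276
grip_force: 15.0
```

>>> {"fn": "servo_tool", "kwargs": {"motion": [[1,20.7,-24.1,0,0],[1,20.7,-24.1,0,0],[1,20.7,-24.1,0,0],[1,20.7,-24.1,0,0],[1,20.7,-24.1,0,0],[1,20.7,-24.1,0,0],[1,20.7,-24.1,0,0],[1,20.7,-24.1,-5,0],[1,20.7,-24.1,-8,0],[1,20.7,-24.1,-9,0],[1,20.7,-24.1,-9,0]]}}

```text
time_s: 11.72
ee_pos: [0.6409, 0.0293, 0.2312]
eef_rot: [-3.142, -0.0, 0.001]
force: [-0.2, 0.3, 0.8]
grip_width: 0.0277
grip_force: 15.0
```

>>> {"fn": "servo_tool", "kwargs": {"motion": [[1,0,0,-0.8,0],[1,0,0,-1.2,0],[1,0,0,-1.2,0],[0.4,0,0,-1.2,0],[0.4,0,0,-1.2,0],[0.4,0,0,-1.2,0],[0.4,0,0,-1.2,0],[0.4,0,0,-1.2,0],[0.4,0,0,4,0],[0.4,0,0,10,0],[0.2,0,0,12,0],[0.2,-20.7,9.5,12,0],[0.2,-20.7,9.5,12,0],[0.2,-20.7,9.5,12,0],[0.2,-20.7,9.5,12,0],[0.2,-20.7,9.5,12,0],[0.2,-20.7,9.5,12,0]]}}

```text
time_s: 13.85
ee_pos: [0.4345, 0.1234, 0.351]
eef_rot: [-3.141, -0.001, -0.0]
force: [-0.2, -1.1, 0.1]
grip_width: 0.0753
grip_force: 0.0
```

```bash
python3 - <<'E'
from h import *
snap('wrist','w4'); snap('scene','s4')
a=cv2.imread('pics/w4.png');b=cv2.imread('pics/s4.png')
cv2.imwrite('pics/m4.png',np.hstack([cv2.resize(a,(400,300)),b[140:440,200:600]]))
E
```

```text
(no output)
```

View pics/m4.png

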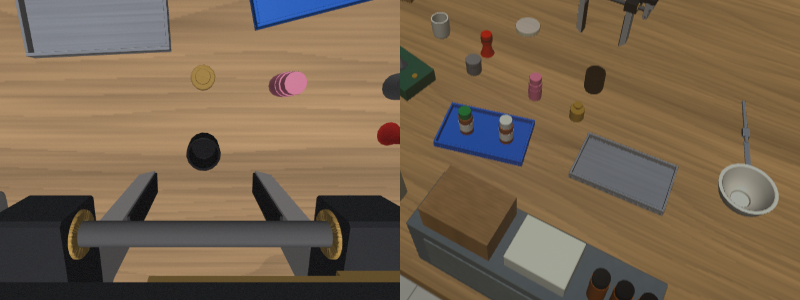

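Both vials stand in the blue tray, and the black crucible is centred under the open gripper at about (326,246).

>>> {"fn": "servo_tool", "kwargs": {"motion": [[0.2,0,0,-6,0],[0.2,0,0,-10,0],[0.2,0,0,-13.7,0],[0.2,0,0,-13.7,0],[1,0,0,-13.7,0],[1,0,0,-13.7,0],[1,0,0,-13.7,0],[1,0,0,-13.7,0],[1,0,0,-13.7,0],[1,0,0,-13.7,0],[1,0,0,-13.7,0],[1,0,0,-8,0],[1,0,0,-3,0]]}}

```text
time_s: 15.58
ee_pos: [0.4338, 0.1234, 0.3222]
eef_rot: [3.141, 0.001, -0.0]
force: [0.9, -1.0, -0.4]
grip_width: 0.0418
grip_force: 15.0
```

>>> {"fn": "servo_tool", "kwargs": {"motion": [[1,16.9,17.9,0,0],[1,16.9,17.9,0,0],[1,16.9,17.9,0,0],[1,16.9,17.9,0,0],[1,16.9,17.9,0,0],[1,16.9,17.9,0,0],[1,16.9,17.9,-5,0],[1,16.9,17.9,-8,0],[1,16.9,17.9,-9,0],[1,16.9,17.9,-9,0]]}}

```text
time_s: 16.82
ee_pos: [0.603, 0.302, 0.2316]
eef_rot: [-3.141, -0.001, -0.001]
force: [1.2, -0.2, -0.5]
grip_width: 0.0414
grip_force: 15.0
```

>>> {"fn": "servo_tool", "kwargs": {"motion": [[1,0,0,-0.8,0],[1,0,0,-1.2,0],[1,0,0,-1.2,0],[0.35,0,0,-1.2,0],[0.35,0,0,-1.2,0],[0.35,0,0,-1.2,0],[0.35,0,0,-1.2,0],[0.35,0,0,4,0],[0.35,0,0,10,0],[0.2,0,0,12,0]]}}

```text
time_s: 18.08
ee_pos: [0.603, 0.3025, 0.3551]
eef_rot: [-3.139, -0.005, -0.0]
force: [0.6, -0.6, -0.1]
grip_width: 0.068
grip_force: 0.0
```

>>> {"fn": "servo_tool", "kwargs": {"motion": [[0.2,-15.5,-56.3,0,0],[0.2,-15.5,-56.3,0,0],[0.2,-15.5,-56.3,0,0],[0.2,-15.5,-56.3,0,0],[0.2,-15.5,-56.3,0,0],[0.2,-15.5,-56.3,0,0],[0.2,-15.5,-56.3,0,0],[0.2,-15.5,-56.3,0,0],[0.2,-15.5,-56.3,0,0],[0.2,-15.5,-56.3,0,0],[0.2,-15.5,-56.3,0,0],[0.2,-15.5,-56.3,0,0],[0.2,-15.5,-56.3,0,0]]}}

```text
time_s: 19.7
ee_pos: [0.4484, -0.2595, 0.3506]
eef_rot: [-3.141, 0.0, 0.001]
force: [-0.0, 0.1, 0.3]
grip_width: 0.0752
grip_force: 0.0
```

```bash
python3 - <<'E'
from h import *
snap('wrist','w5'); snap('scene','s5')
a=cv2.imread('pics/w5.png');b=cv2.imread('pics/s5.png')
cv2.imwrite('pics/m5.png',np.hstack([cv2.resize(a,(400,300)),b[140:440,200:600]]))
E
```

```text
(no output)
```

View pics/m5.png

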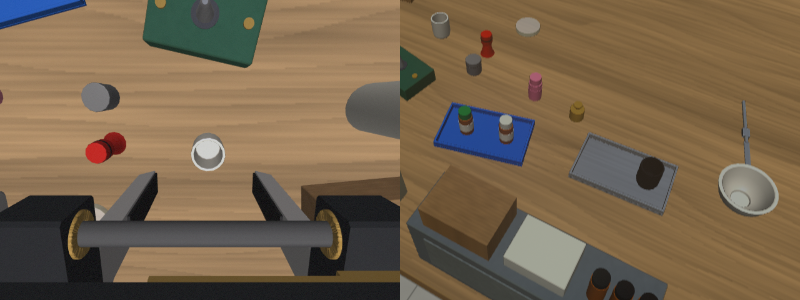

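The black crucible stands in the steel tray. The white crucible's mouth is at about (333,246) full-res, and a brown box has its near corner at (483,299). I'll check the clearances.

```bash
python3 - <<'E'
from h import *
for n,u,v,z in [('cw',333,246,.05),('box0',483,299,0.0),('box1',483,299,.08),('cap',157,243,.06),('spigtip',328,10,.071)]: print(n,px('w5',u,v,z).round(4)[:2])
for z in (0,.06,.08,.1): print(px('scene0',206,138,z).round(3), px('scene0',132,113,z).round(3))
E
```

```text
cw [ 0.4464 -0.2621]
box0 [ 0.3843 -0.4013]
box1 [ 0.4157 -0.3668]
cap [ 0.4508 -0.1337]
spigtip [ 0.5998 -0.2581]
[ 0.379 -0.421  0.   ] [ 0.389 -0.668  0.   ]
[ 0.436 -0.364  0.06 ] [ 0.445 -0.592  0.06 ]
[ 0.455 -0.345  0.08 ] [ 0.464 -0.566  0.08 ]
[ 0.474 -0.326  0.1  ] [ 0.483 -0.541  0.1  ]
```

>>> {"fn": "servo_tool", "kwargs": {"motion": [[0.2,-0.2,-0.2,-6,0],[0.2,-0.2,-0.2,-10,0],[0.2,-0.2,-0.2,-13.7,0],[0.2,-0.2,-0.2,-13.7,0],[1,-0.2,-0.2,-13.7,0],[1,-0.2,-0.2,-13.7,0],[1,-0.2,-0.2,-13.7,0],[1,-0.2,-0.2,-13.7,0],[1,-0.2,-0.2,-13.7,0],[1,-0.2,-0.2,-13.7,0],[1,-0.2,-0.2,-13.7,0],[1,-0.2,-0.2,-8,0],[1,-0.2,-0.2,-3,0]]}}

```text
time_s: 21.42
ee_pos: [0.4459, -0.2625, 0.3221]
eef_rot: [-3.141, 0.0, -0.0]
force: [-0.1, -0.2, -0.0]
grip_width: 0.0417
grip_force: 15.0
```

>>> {"fn": "servo_tool", "kwargs": {"motion": [[1,16.1,47.8,1,0],[1,16.1,47.8,1,0],[1,16.1,47.8,1,0],[1,16.1,47.8,1,0],[1,16.1,47.8,1,0],[1,16.1,47.8,1,0],[1,16.1,47.8,1,0],[1,16.1,47.8,1,0],[1,16.1,47.8,1,0],[1,16.1,47.8,1,0],[1,16.1,47.8,1,0],[1,16.1,47.8,-5,0],[1,16.1,47.8,-8,0],[1,16.1,47.8,-9,0],[1,16.1,47.8,-9,0]]}}

```text
time_s: 23.3
ee_pos: [0.6072, 0.2149, 0.2313]
eef_rot: [-3.141, -0.0, -0.001]
force: [-0.3, 0.4, -0.3]
grip_width: 0.0419
grip_force: 15.0
```

>>> {"fn": "servo_tool", "kwargs": {"motion": [[1,0,0,-0.8,0],[1,0,0,-1.2,0],[1,0,0,-1.2,0],[0.35,0,0,-1.2,0],[0.35,0,0,-1.2,0],[0.35,0,0,-1.2,0],[0.35,0,0,-1.2,0],[0.35,0,0,4,0],[0.35,0,0,10,0],[0.2,0,0,12,0]]}}

```text
time_s: 24.55
ee_pos: [0.607, 0.2155, 0.355]
eef_rot: [-3.14, -0.005, -0.0]
force: [0.0, 0.2, -0.3]
grip_width: 0.0683
grip_force: 0.0
```

>>> {"fn": "servo_tool", "kwargs": {"motion": [[0.2,-15.6,-34.6,0,0],[0.2,-15.6,-34.6,0,0],[0.2,-15.6,-34.6,0,0],[0.2,-15.6,-34.6,0,0],[0.2,-15.6,-34.6,0,0],[0.2,-15.6,-34.6,0,0],[0.2,-15.6,-34.6,0,0],[0.2,-15.6,-34.6,0,0],[0.2,-15.6,-34.6,0,0],[0.2,-15.6,-34.6,0,0]]}}

```text
time_s: 25.8
ee_pos: [0.4514, -0.1296, 0.3506]
eef_rot: [-3.142, 0.0, 0.001]
force: [-0.9, -0.5, 0.0]
grip_width: 0.0752
grip_force: 0.0
```

```bash
python3 - <<'E'
from h import *
snap('wrist','w6'); snap('scene','s6')
a=cv2.imread('pics/w6.png');b=cv2.imread('pics/s6.png')
cv2.imwrite('pics/m6.png',np.hstack([cv2.resize(a,(400,300)),b[140:440,200:600]]))
E
```

```text
(no output)
```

View pics/m6.png

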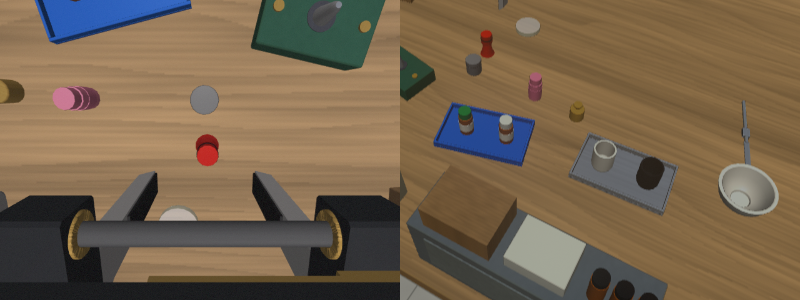

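The white crucible stands in the steel tray beside the black one. The cap top is at (332,248) full-res and the spigot tip at (539,6).

```bash
python3 - <<'E'
from h import *
for n,u,v,z in [('cap',332,248,.06),('spigtip',539,6,.071)]: print(n,px('w6',u,v,z).round(4)[:2])
E
```

```text
cap [ 0.4503 -0.1314]
spigtip [ 0.6052 -0.2567]
```

>>> {"fn": "servo_tool", "kwargs": {"motion": [[0.2,-0.1,-0.2,-6,0],[0.2,-0.1,-0.2,-10,0],[0.2,-0.1,-0.2,-12.2,0],[0.2,-0.1,-0.2,-12.2,0],[1,-0.1,-0.2,-12.2,0],[1,-0.1,-0.2,-12.2,0],[1,-0.1,-0.2,-12.2,0],[1,-0.1,-0.2,-12.2,0],[1,-0.1,-0.2,-12.2,0],[1,-0.1,-0.2,-12.2,0],[1,-0.1,-0.2,-12.2,0],[1,-0.1,-0.2,-12.2,0],[1,-0.1,-0.2,-8,0],[1,-0.1,-0.2,-3,0],[1,-0.1,-0.2,0,0],[1,3,-8,0,0],[1,6,-12.7,0,0],[1,6,-12.7,0,0],[1,6,-12.7,0,0]], "squeeze": 40}}

```text
time_s: 28.28
ee_pos: [0.5109, -0.2577, 0.3499]
eef_rot: [-3.141, 0.001, -0.001]
force: [0.3, 0.2, 0.1]
grip_width: 0.0254
grip_force: 40.0
```

```bash
python3 - <<'E'
from h import *
snap('wrist','w7')
E
```

```text
(no output)
```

View pics/w7.png

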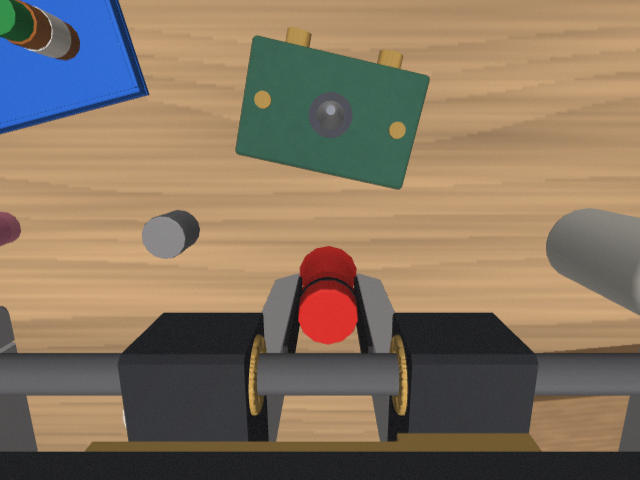

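The cap is held upright with its top at (328,314). The spigot tip is at (331,109), its foot circle at (330,115), and the block corners are at (254,37), (429,77), (401,188) and (236,153).

```bash
python3 - <<'E'
from h import *
print('tip',px('w7',331,109,.071).round(4),'foot',px('w7',330,115,.035).round(4))
P=np.array([px('w7',*a,.035)[:2] for a in [(254,37),(429,77),(401,188),(236,153)]]); print(P.mean(0).round(4),[np.linalg.norm(P[i]-P[i-1]).round(4) for i in range(4)])
e=ctrl.get_obs()['ee_pos']; print(e, 'captop',px('w7',328,314,e[2]-.18+.011).round(4))
E
```

```text
tip [ 0.6046 -0.2583  0.071 ] foot [ 0.6042 -0.2578  0.035 ]
[ 0.6037 -0.2582] [np.float64(0.0813), np.float64(0.1275), np.float64(0.081), np.float64(0.1279)]
[ 0.51073355 -0.25686802  0.35020335] captop [ 0.5113 -0.2564  0.1812]
```

>>> {"fn": "servo_tool", "kwargs": {"motion": [[1,5,-0.1,0,0],[1,9.3,-0.1,0,0],[1,9.3,-0.1,0,0],[1,9.3,-0.1,0,0],[1,9.3,-0.1,-3,0],[1,9.3,-0.1,-5,0],[1,9.3,-0.1,-6,0],[1,9.3,-0.1,-7,0],[1,9.3,-0.1,-7.5,0],[1,9.3,-0.1,-7.8,0],[1,9.3,-0.1,-7.8,0]]}}

```text
time_s: 29.7
ee_pos: [0.6041, -0.2587, 0.2729]
eef_rot: [3.141, -0.001, -0.0]
force: [0.6, -1.0, -1.0]
grip_width: 0.0254
grip_force: 40.0
```

>>> {"fn": "servo_tool", "kwargs": {"motion": [[1,0,0,-0.2,0],[1,0,0,-0.4,0],[1,0,0,-0.5,0],[1,0,0,-0.6,0],[1,0,0,-0.6,0]]}}

```text
time_s: 30.32
ee_pos: [0.6042, -0.2589, 0.2687]
eef_rot: [3.14, -0.002, -0.0]
force: [-2.8, -3.4, 14.7]
grip_width: 0.0254
grip_force: 40.0
```

>>> {"fn": "servo_tool", "kwargs": {"motion": [[1,-0.1,-0.1,-0.2,0],[1,-0.1,-0.1,-0.4,0],[1,-0.1,-0.1,-0.5,0],[1,-0.1,-0.1,-0.5,0]], "squeeze": 50}}

```text
time_s: 30.82
ee_pos: [0.6038, -0.2591, 0.2681]
eef_rot: [3.14, -0.007, 0.0]
force: [-12.5, 10.0, 47.6]
grip_width: 0.0252
grip_force: 50.0
```

>>> {"fn": "servo_tool", "kwargs": {"motion": [[1,0.1,0,0.4,0],[1,0.1,0,0.5,0],[1,0.1,0,0.5,0],[0.3,0.1,0,0.5,0],[0.3,0.1,0,0.5,0],[0.3,0.1,0,0.5,0],[0.3,0.1,0,0.5,0],[0.3,0.1,0,0.5,0],[0.3,0.1,0,0.5,0],[0.3,0.1,0,5,0],[0.3,0.1,0,10,0],[0.3,-6,0,12,0],[0.3,-12,0,12,0],[0.3,-12,0,12,0]]}}

```text
time_s: 32.58
ee_pos: [0.4801, -0.2593, 0.3818]
eef_rot: [-3.141, 0.001, -0.002]
force: [-0.1, 0.1, 1.1]
grip_width: 0.0659
grip_force: 0.0
```

```bash
python3 - <<'E'
from h import *
snap('wrist','w8'); snap('side','d8')
a=cv2.imread('pics/w8.png');b=cv2.imread('pics/d8.png')
cv2.imwrite('pics/m8.png',np.hstack([cv2.resize(a,(400,300)),b[110:410,80:480]]))
E
```

```text
(no output)
```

View pics/m8.png

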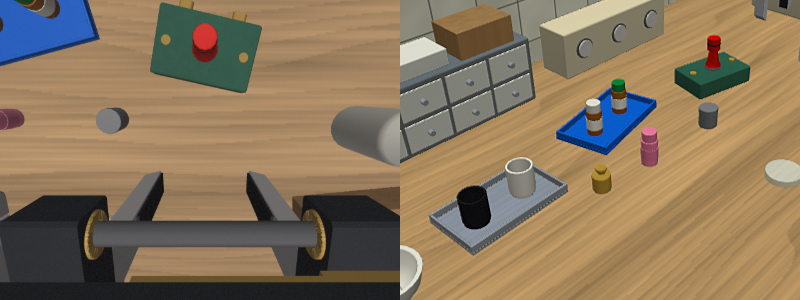

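All items are placed: the cap is upright on the spigot, with its top at side pixel (393,147), the vials are in the blue tray and the crucibles in the steel tray. The weight and jar are where they were. I'll check the cap height, then hand in.

```bash
python3 - <<'E'
from h import *
p=px('d8',393,147,.100); q=px('w8',328,57,.100); print(p,q)
if np.hypot(*(p-[.604,-.258,.1])[:2])<.012: print(ctrl.hand_in())
E
```

```text
[ 0.60931058 -0.26024625  0.1       ] [ 0.60529624 -0.25823582  0.1       ]
the job is handed in; nothing more can be done
None
```

The job is done and handed in at about 33 s: both vials are upright in the blue tray, both crucibles are mouth up in the steel tray, the red cap is seated on the spigot (pushed down with about 48 N), and the weight and grey jar were not touched.

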